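Refit the regulator knob of an electrode vacuum pump and hold its vent open

ROBOT

A 6-joint arm with a two-finger parallel gripper is mounted at the origin on a cart in front of the work surface, level with it; the furniture and walls round the work are solid. World frame = base frame: x ahead of the robot, y to its left, z up, the work surface at z = 0. Lengths are in m, angles in degrees, forces in N, time in s.
With the tool pointing down it reaches from about 0.425 to 0.95 m from the base axis. Payload 14.7 kg.
Tool frame: the origin (TCP) lies at the very end of the fingers, on their centre line; the grasp point (between the pads) lies 19 mm behind it; z points along the fingers, y is the line along which they close (so a half turn about z gives the same grasp; the last joint's range is limited). The gripper opens to 85 mm and grips with 20 to 120 N. Pads are 22 mm wide; open, the fingers measure 114 mm over their backs; the gripper's body (76 mm by 85 mm) begins 54 mm behind the grasp point. The pads swing forward as they close: fully open they stand 13 mm farther back than shut.
Start: joints at [-78.071, 27.513, 91.461, -0, 61.026, -2.67], TCP at [0.164, -0.629, 0.231] pointing down, gripper open.
Joint ranges: [-157.49, 157.49], [-46.99, 117.5], [13.45, 153.17], [-89.5, 269.5], [5.16, 153.95], [-167.48, 167.48]. Speed limits (degrees/s): [108.29, 108.29, 136.94, 172.46, 172.46, 172.46].

INTERFACE

Orientations are given as a 3x3 rotation matrix whose columns are the frame's x, y, z axes.
In Python, from rig import bot gives the robot as it stands.
- The arm moves only by the tool hand_motion, called by a JSON object that holds its "op" and its "data". Schema: {"type":"object","properties":{"deltas":{"type":"array","items":{"type":"array","items":{"type":"number"},"minItems":7,"maxItems":7},"minItems":1,"maxItems":12},"only":{"type":"string"},"quiet":{"type":"boolean"},"lines":{"type":"string"}},"required":["deltas"],"additionalProperties":false}. deltas is a list of rows, 1 to 12 of them, each of 7 numbers: dx, dy, dz in shares of the most that a row can go, 1 being 62.5 mm, then a rotation vector rx, ry, rz in normalised numbers (1 is 60 degrees), then the finger opening in m; each row shifts and turns the commanded pose from where the row before left it, along the tool's axes as they then stand; what a row does not reach is not made up. A row lasts 1/8 s, in which the tool goes at most 0.0625 m and 10.7 degrees, less where a joint would pass 70% of its speed; a pose out of reach is approached as far as the arm can. The fingers move at their own pace and stop on an object; the grip force is fixed at half the most. Time passes only in rows, so rows that do not move let the fingers close. The tool returns the time, the measured TCP pose, the force, the opening and the grip force at its end. only (a regular expression) keeps the lines of the reply that match it, lines (a string "A,B") keeps lines A to B, and quiet returns only ok. A shift or turn number past 1, either way, is cut back to 1. Input that does not fit is refused with a message, and nothing moves.
- bot.get_state(): the state, without advancing time (a new reading comes with each control period).
- bot.capture(name): name is "scene" or "top" or "wrist"; returns a dict with "img" (384x512x3 uint8, blue, green, red), "mtx" (3x3 intrinsics, pixels), "R" (3x3) and "t" (3): a world point X has camera coordinates R X + t. Camera axes: x right, y down, z forward; pixel columns grow to the right and rows downward; lengths in m; the calibration is good to about 2 mm. A picture is of the moment at which its call begins. There is no depth.
- bot.hand_in(): hands the job in; it is judged then, once.
The state is a dict: "time": time; "joint_positions": joint angles; "dq": joint speeds; "effort": joint torques, N m; "eef_pos": TCP position; "eef_rot": TCP orientation; "wrist_force": force on the tool from outside, world axes, zero at the start; "torque": the same for the moment, N m; "grip_width": finger opening in m; "grasp_force": force on a finger pad.
Only numpy, scipy, OpenCV 4.12 (cv2) and the standard library are available. Lean on these libraries where they do the work, as an engineer would, in place of code of your own. Each camera call takes 0.05 s, during which the arm holds its last target. There are 200 camera calls.

TASK

The regulator knob has come off the vacuum pump for the chest electrodes and there is still vacuum in the hoses. First turn the pump's red rotary switch from on to off; then turn the black knob so that its D-shaped bore matches the D-shaped spindle, push it fully home on the spindle, and press the sprung spindle in with it so that the vent is open. Finish while still holding the knob pressed in: do not let go of it, and leave the other things on the cabinet where they stand.

Things in the scene. Friction and masses are not known exactly. Their poses are not given: they have to be found in the camera images.
- vacuum_pump: fixed low white pump housing with a dark flat top panel, 150 x 200 x 66 mm; origin centre of underside, x to its back, y to its left, z up. Panel 66 mm above origin. On it (x, y mm): spindle (-18, 48), red switch (-18, -52), gauge 50 wide 8 high (40, 2), filter bowl 29 wide 29 high (48, 72)
- pump_switch (a joint): red rotary switch on a yellow plate: 0 = off (white line on the handle points straight back, to the ring mark), 1.047 = on (60 degrees clockwise from above, to the bar mark). Starts on. Sprung detents: past halfway (0.52) it snaps to the nearer end by itself; needs about 0.06 N m
- switch_grip (a point): point on the switch's vertical axis, 8 mm below the top of its upright bar handle; turns with the handle. Bar 38 mm long (along x of this point, x towards the white line), 12 mm thick (y), 22 mm high; the round red base under it is 40 mm wide, its top 14 mm below this point
- spindle_tip (a point): centre of the top end of the bare steel regulator spindle, 24 mm above the panel when not pressed. Vertical D shaft, 12 mm in diameter, one flat 2 mm from the axis; x of this point points straight out of the flat, z up. Top edge chamfered 1.2 mm. The spindle keeps the angle at which it stands (resists turning with 0.15 N m)
- vent (a joint): how far the regulator spindle is pushed in, m: 0 = out (vent shut), 0.005 = end stop (vent fully open; counts as open above 0.003). A spring resists with 3.2 N at 0 and 7.2 N at 0.005
- knob: loose black round knob, 30 mm high, 40 g, standing on its underside: ribbed grip 32 mm in diameter, skirt 40 mm in diameter on its lowest 5 mm. Origin centre of underside, z up, x towards the flat of its D bore, marked by a white line on top and side. Fully home its underside is 8 mm above the panel, 3 mm with the spindle pressed to its stop
- knob_bore (a point): the mouth of the knob's blind D bore, in the centre of its underside (same point and axes as the knob). Bore 16 mm deep, 13.6 mm in diameter, flat 2.7 mm from the axis on the +x side, mouth chamfered 1.6 mm: about 0.7 mm play all round and 8 degrees of turn. Fully home, the spindle's tip touches the bore's end, 16 mm in
- electrode_a: suction electrode (grey rubber bulb on a plated cup), 32 mm wide, 45 mm high, bystander; origin under its centre
- electrode_b: another suction electrode, the same size, bystander; origin under its centre
- alcohol: small white bottle with a blue cap, 41 mm wide, 92 mm high, bystander; origin under its centre
- gauze: flat white packet, 59 x 83 x 12 mm, bystander; origin under its centre

How it is judged (in metres and radians):
On the way, in this order (a step that is already met when the one before it is completed fails the run):
1. the pump is switched off, with the knob still off the spindle (value of joint pump_switch below 0.12 rad and distance between knob and spindle_tip above 0.03 m), for 0.2 s.
2. the knob is fully home on the spindle, flat to flat (z of knob in the frame of spindle_tip below -0.0135 m and horizontal distance between knob and spindle_tip below 0.004 m and angle between the x axis of knob and the x axis of spindle_tip, either way round below 0.3 rad), for 0.2 s.
At the end, for the whole second after the job is handed in: the switch is off (within 0.12 rad of its off stop), the knob is on the spindle with its flat on the spindle's flat (within 0.3 rad), upright, at most 2.5 mm short of fully home, and the fingers are on the knob and hold the spindle pressed in by more than 3 mm of its 5 mm (all of step 2 and value of joint pump_switch below 0.12 rad and angle between knob's own z axis and vertical below 0.15 rad and value of joint vent above 0.003 m and contact force between the fingers and knob above 2 N); the arm keeps its last pose, push and grip.
It fails at once if a bystander is moved more than 2 cm (distance of any of electrode_a, electrode_b, alcohol, gauze from where it was at the start of the episode above 0.02 m).
It also fails if it takes over 64 s, if anything falls off the work surface, if the arm or the gripper's body presses on something with over 40 N, if the wrist force passes 120 N, or if a joint passes its speed limit or range.

## Working session

There is one attempt and no reset: what is moved stays moved. The work goes in short steps, Python scripts to look and compute and a tool call to move; the robot and the scene stay as the last step left them, time stands still between calls to the robot, and variables do not carry over. Pictures are saved under pics/ and viewed, at most 10 in all, crops included, and the job is handed in when it is done.

```bash
ls; mkdir -p pics
```

Run:
```python
from rig import bot
import cv2,pickle
d={n:bot.capture(n) for n in("scene","top","wrist")}
pickle.dump(d,open("cap0.pkl","wb"))
for n in d: cv2.imwrite(f"pics/{n}0.png",d[n]["img"])
for n in d: print(n,(-d[n]["R"].T@d[n]["t"]).round(3))
s=bot.get_state();print(s["time"],s["eef_rot"].round(3) if hasattr(s["eef_rot"],'round') else s["eef_rot"])
```

```text
pics
rig.py
scene [0.066 0.575 0.506]
top [0.531 0.107 0.923]
wrist [ 0.234 -0.611  0.374]
0.15 [[ 0.968  0.252 -0.   ]
 [ 0.252 -0.968  0.001]
 [ 0.    -0.001 -1.   ]]
```

View pics/top0.png

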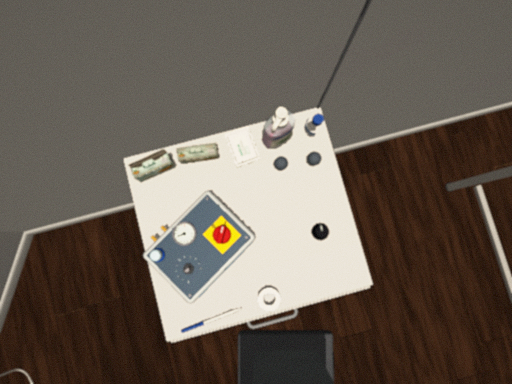

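View pics/scene0.png

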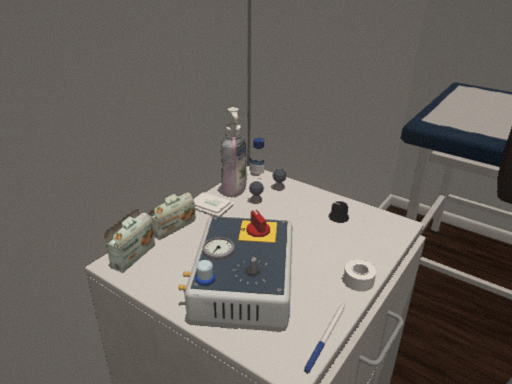

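The top view shows the pump at left, with the switch at about (222,235), the spindle at (188,268), the gauge at (185,234) and the bowl at (157,256). The knob is at (320,231). The scene view shows the knob at (340,212), the switch at (258,225) and the spindle at (253,267). Next I'll enlarge these and make the first estimates.

Create h.py:
```python
import numpy as np,cv2,pickle
def onplane(c,uv,z):
    d=c["R"].T@np.linalg.solve(c["mtx"],[uv[0],uv[1],1.]); o=-c["R"].T@c["t"]
    return o+d*(z-o[2])/d[2]
def proj(c,X):
    p=c["mtx"]@(c["R"]@np.asarray(X,float)+c["t"]); return p[:2]/p[2]
def tri(c1,u1,c2,u2):
    P=[c["mtx"]@np.c_[c["R"],c["t"]] for c in(c1,c2)]
    X=cv2.triangulatePoints(P[0],P[1],np.array(u1,float),np.array(u2,float)).ravel()
    return X[:3]/X[3]
def crop(c,x,y,w,h,k): return cv2.resize(c["img"][y:y+h,x:x+w],None,fx=k,fy=k,interpolation=cv2.INTER_CUBIC)
```

Run:
```python
from h import *
d=pickle.load(open("cap0.pkl","rb"));t,s=d["top"],d["scene"]
a=np.hstack([crop(t,140,185,120,120,3),crop(t,300,211,40,40,9)])[:300]
b=np.hstack([crop(s,190,200,120,100,3),crop(s,320,192,40,40,9)[:300]])
cv2.imwrite("pics/c0.png",np.vstack([a,b]))
def cen(c,lo,hi,r):
    h=cv2.cvtColor(c["img"],cv2.COLOR_BGR2HSV);m=cv2.inRange(h,lo,hi);z=np.zeros_like(m);x,y,w,hh=r;z[y:y+hh,x:x+w]=m[y:y+hh,x:x+w]
    n,l,st,ce=cv2.connectedComponentsWithStats(z);k=1+np.argmax(st[1:,4]);return ce[k],st[k]
for n,c,r in(("top",t,(195,205,55,55)),("scene",s,(230,200,60,60))):
    print(n,"yellow",cen(c,(20,120,100),(35,255,255),r))
    print("red",cen(c,(0,150,60),(8,255,255),r))
kt=cen(t,(0,0,0),(180,255,70),(305,215,35,35));ks=cen(s,(0,0,0),(180,255,60),(325,195,30,30))
print(kt,ks,onplane(t,kt[0],.018),tri(t,kt[0],s,ks[0]))
for n,uv,z in(("gauge",(185,234),.074),("sw",(222,236),.07),("sp",(188,268),.09),("bowl",(157,256),.095)):print(n,onplane(t,uv,z).round(4))
```

```text
top yellow (array([221.55916031, 234.65648855]), array([203, 216,  38,  38, 524], dtype=int32))
red (array([221.41624365, 234.65482234]), array([214, 226,  16,  17, 197], dtype=int32))
scene yellow (array([257.86823529, 233.21647059]), array([238, 220,  39,  23, 425], dtype=int32))
red (array([258.05901639, 226.2852459 ]), array([247, 211,  23,  26, 305], dtype=int32))
(array([319.64327485, 231.40935673]), array([312, 224,  16,  15, 171], dtype=int32)) (array([339.02097902, 212.27622378]), array([330, 202,  18,  20, 286], dtype=int32)) [ 0.54308131 -0.03257044  0.018     ] [ 0.54093572 -0.03543304  0.01209448]
gauge [0.5371 0.2585 0.074 ]
sw [0.5329 0.1813 0.07  ]
sp [0.468  0.2482 0.09  ]
bowl [0.4924 0.3109 0.095 ]
```

View pics/c0.png

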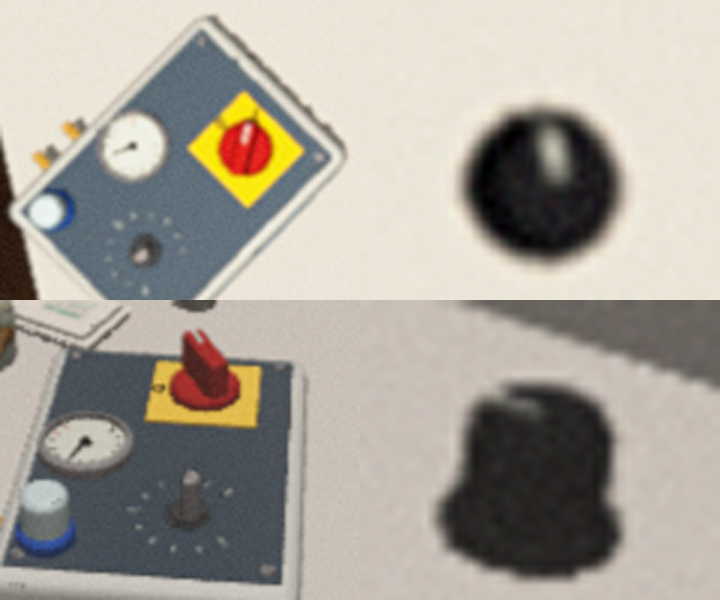

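Run:
```python
from h import *
d=pickle.load(open("cap0.pkl","rb"));w=d["wrist"]
print(w["mtx"].round(1),w["R"].round(3))
print(proj(w,[.164,-.629,.231]),proj(w,[.164,-.629,.09]),proj(w,[.164,-.629,.03]),proj(w,[.234,-.611,.03]))
# yellow plate centre across views, bar top etc
t,s=d["top"],d["scene"]
print("yellow tri",tri(t,(221.56,234.66),s,(257.87,233.2)))
for n,uv in(("bar top",(190+199/3,200+38/3)),):print(uv)
```

```text
[[273.5   0.  253.3]
 [  0.  273.5 192.5]
 [  0.    0.    1. ]] [[ 0.253 -0.967 -0.002]
 [-0.927 -0.243  0.287]
 [-0.278 -0.071 -0.958]]
[252.94565358 242.46696888] [253.35036518 181.63624293] [253.4278465 169.9903087] [253.68895221 111.07308599]
yellow tri [0.5342073  0.18120749 0.06301344]
(256.3333333333333, 212.66666666666666)
```

The manual's scale: shifts go in shares of 62.5 mm and turns go in shares of 60 degrees. Converting my numbers, 0.04 m is 0.64, -0.0375 m is -0.6.

{"op": "hand_motion", "data": {"deltas": [[0.64, -0.6, 0, 0, 0, 0, 0.085], [0.64, -0.6, 0, 0, 0, 0, 0.085], [0.64, -0.6, 0, 0, 0, 0, 0.085], [0.64, -0.6, 0, 0, 0, 0, 0.085], [0.64, -0.6, 0, 0, 0, 0, 0.085], [0.64, -0.6, 0, 0, 0, 0, 0.085], [0.64, -0.6, 0, 0, 0, 0, 0.085], [0.64, -0.6, 0, 0, 0, 0, 0.085], [0.64, -0.6, 0, 0, 0, 0, 0.085], [0.64, -0.6, 0, 0, 0, 0, 0.085], [0.48, -0.6, 0, 0, 0, 0, 0.085], [0, -0.6, 0, 0, 0, 0, 0.085]]}}

```text
time: 1.65
eef_pos: [0.4679, -0.0834, 0.2312]
eef_rot: [[0.967, 0.253, 0.001], [0.253, -0.967, 0.0], [0.001, 0.0, -1.0]]
wrist_force: [-1.0, -1.1, -0.1]
grip_width: 0.0847
grasp_force: 0.0
```

Run:
```python
from rig import bot
import cv2,pickle
w=bot.capture("wrist");pickle.dump(w,open("w1.pkl","wb"));cv2.imwrite("pics/w1.png",w["img"])
print(bot.get_state()["eef_pos"],bot.get_state()["eef_rot"])
```

```text
[ 0.46504478 -0.08034439  0.23084228] [[ 0.96741843  0.25317616 -0.00184904]
 [ 0.25317929 -0.96741785  0.0017164 ]
 [-0.00135424 -0.00212862 -0.99999682]]
```

View pics/w1.png

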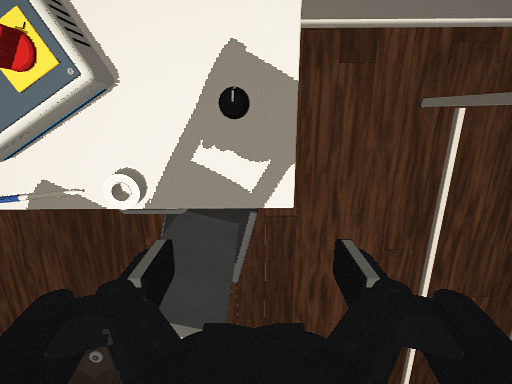

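The wrist view shows the knob at (234,102), with its white line pointing almost straight up in the image. Next I'll view the switch and spindle from above.

Converted, -0.0555 m is -0.888, 0.0095 m is 0.152.

{"op": "hand_motion", "data": {"deltas": [[0.152, -0.888, 0, 0, 0, 0, 0.05], [0.152, -0.888, 0, 0, 0, 0, 0.05], [0.152, -0.888, 0, 0, 0, 0, 0.05], [0.152, -0.888, 0, 0, 0, 0, 0.05], [0.152, -0.888, 0, 0, 0, 0, 0.05], [0, 0, 0, 0, 0, 0, 0.05]]}}

```text
time: 2.45
eef_pos: [0.442, 0.1986, 0.2312]
eef_rot: [[0.967, 0.256, 0.0], [0.256, -0.967, 0.001], [0.0, -0.001, -1.0]]
wrist_force: [0.3, 0.6, -0.5]
grip_width: 0.0504
grasp_force: 0.0
```

Run:
```python
from rig import bot
from h import *
w=bot.capture("wrist");pickle.dump(w,open("w2.pkl","wb"));cv2.imwrite("pics/w2.png",crop(w,140,0,260,200,3))
s=bot.get_state();print(s["eef_pos"],w["t"])
for n,X in(("sp",[.468,.248,.09]),("sw",[.534,.181,.07])):print(n,proj(w,X))
```

```text
[0.44203337 0.1968124  0.23111572] [0.07790097 0.42072846 0.516193  ]
sp [213.13369718 146.0696003 ]
sw [291.56317582  99.24485411]
```

View pics/w2.png

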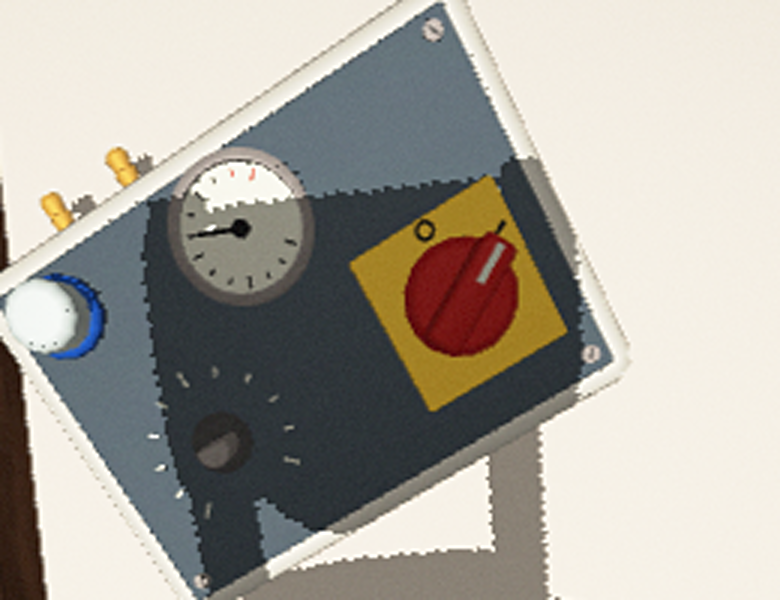

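The view shows the gauge at crop (240,228), the switch base at (460,297) with its bar pointing to the upper right, and the spindle at (218,445). I'll take precise values from the plate and zoom in on the spindle's D and the knob's line.

Run:
```python
from h import *
w=pickle.load(open("w2.pkl","rb"));w1=pickle.load(open("w1.pkl","rb"));d=pickle.load(open("cap0.pkl","rb"))
def mask(c,lo,hi,r):
    h=cv2.cvtColor(c["img"],cv2.COLOR_BGR2HSV);m=cv2.inRange(h,lo,hi);z=np.zeros_like(m);x,y,ww,hh=r;z[y:y+hh,x:x+ww]=m[y:y+hh,x:x+ww];return z
y=mask(w,(18,120,60),(36,255,255),(250,50,90,95))
cn=max(cv2.findContours(y,0,2)[0],key=cv2.contourArea)
r=cv2.minAreaRect(cn);P=np.array([onplane(w,p,.067) for p in cv2.boxPoints(r)]);c=P.mean(0)
q=[np.linalg.norm(P[i]-P[i-1]) for i in range(4)]
e=[(P[i]-P[i-1]) for i in range(4)];ang=[np.degrees(np.arctan2(v[1],v[0]))%90 for v in e]
print("plate",c,np.round(q,4),np.round(ang,1))
hull=cv2.convexHull(cn)
# red bar/base
m=mask(w,(0,120,40),(8,255,255),(260,60,70,70));m2=mask(w,(172,120,40),(180,255,255),(260,60,70,70));mm=m|m2
rc=max(cv2.findContours(mm,0,2)[0],key=cv2.contourArea);print("red enclosing",cv2.minEnclosingCircle(rc))
g=(140+240/3,228/3);print("gauge",onplane(w,g,.074),"spindle",onplane(w,(140+219/3,447/3),.09))
a=crop(w,195,128,40,40,10).astype(float);a=np.clip(a*1.8,0,255).astype(np.uint8)
b=np.clip(crop(w1,214,82,40,40,10)*1.0*1.3,0,255).astype(np.uint8)
cv2.imwrite("pics/z1.png",np.hstack([a,b]))
for n in("top","scene"):print(n)
kb=mask(w1,(0,0,0),(180,255,60),(215,82,40,40));kc=max(cv2.findContours(kb,0,2)[0],key=cv2.contourArea);kk=cv2.minEnclosingCircle(kc)
print("knob",kk,onplane(w1,kk[0],.012))
```

```text
plate [0.53562773 0.17942969 0.067     ] [0.0633 0.0564 0.0618 0.0593] [45.6 42.2 48.3 43.9]
red enclosing ((295.8467102050781, 97.64326477050781), 21.847612380981445)
gauge [0.53639894 0.25835093 0.074     ] spindle [0.46501965 0.24748079 0.09      ]
top
scene
knob ((233.58197021484375, 102.49180603027344), 15.916585922241211) [ 0.54188876 -0.0387689   0.012     ]
```

View pics/z1.png

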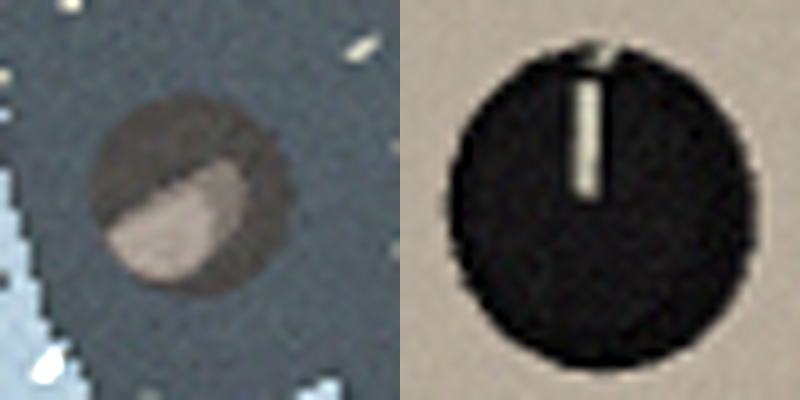

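The spindle zoom shows the bright D top at about (160,218) in the left tile. Its flat edge runs from (105,225) to (200,175), facing up-left. In the knob tile the white line runs from (186,80) to (190,198). Now the numbers.

Run:
```python
from h import *
w=pickle.load(open("w2.pkl","rb"));w1=pickle.load(open("w1.pkl","rb"));d=pickle.load(open("cap0.pkl","rb"));t,s=d["top"],d["scene"]
ang=lambda v:np.degrees(np.arctan2(v[1],v[0])).round(1)
f3=lambda x,y:np.array([140+x/3-.33,y/3-.33])
C=[np.array(onplane(w,f3(*p),.067)) for p in((491,176),(567,330),(432,411),(350,262))]
print("corners",np.round(C,4).tolist(),"mean",np.mean(C,0))
print("pump x yaw", ang(C[0]-C[1])-90, ang(C[0]-C[3]), ang(C[1]-C[2]),"diag-ish", [np.linalg.norm(C[i]-C[i-1]).round(4) for i in range(4)])
cw=proj(w,np.mean(C,0))
print("plate tri w/top",tri(t,(221.56,234.66),w,cw),"top",onplane(t,(221.56,234.66),.067),"scene",onplane(s,(257.87,233.2),.067))
print("line end tri",tri(w,f3(507,243),s,(255.2,210.5)),tri(w,f3(507,243),t,(221.4+.5,234.6-6)))
print("bar axis yaw (w2 top edges z=.1)",ang(onplane(w,f3(507,243),.1)-onplane(w,f3(483,281),.1)))
f=lambda x,y,X,Y:np.array([X+x/10-.45,Y+y/10-.45])
a,b=onplane(w,f(105,225,195,128),.09),onplane(w,f(200,175,195,128),.09)
print("spindle",onplane(w,f(161,218,195,128),.09),"flat edge yaw",ang(b-a),"normal",ang(b-a)+90)
a,b=onplane(w1,f(190,198,214,82),.03),onplane(w1,f(186,80,214,82),.03)
print("knob yaw",ang(b-a),"inner/outer",a,b)
print("spindle top/scene tri",tri(w,f(161,218,195,128),s,(190+192/3-.33,200+173/3-.33)))
g=onplane(w,f3(240,228),.073);print("gauge",g)
h=cv2.cvtColor(w1["img"],cv2.COLOR_BGR2GRAY)
# knob skirt circle fit at z~.005
m=cv2.inRange(h,0,55);z=np.zeros_like(m);z[80:125,212:258]=m[80:125,212:258]
cn=max(cv2.findContours(z,0,1)[0],key=cv2.contourArea);P=np.array([onplane(w1,p[0],.003) for p in cn])
print("knob",(P.min(0)+P.max(0))/2,np.ptp(P,axis=0))
```

```text
corners [[0.5752, 0.1807, 0.067], [0.5343, 0.139, 0.067], [0.4945, 0.1775, 0.067], [0.5363, 0.22, 0.067]] mean [0.53509118 0.1793101  0.067     ]
pump x yaw -44.4 -45.3 -44.1 diag-ish [np.float64(0.0552), np.float64(0.0584), np.float64(0.0554), np.float64(0.0596)]
plate tri w/top [0.53511887 0.18119622 0.07958042] top [0.53568002 0.18247203 0.067     ] scene [0.52869274 0.18357781 0.067     ]
line end tri [0.55136769 0.17181566 0.09535759] [0.54766315 0.17714239 0.12316311]
bar axis yaw (w2 top edges z=.1) -16.9
spindle [0.46403985 0.2497549  0.09      ] flat edge yaw -48.0 normal 42.0
knob yaw 15.5 inner/outer [ 0.54266367 -0.03860426  0.03      ] [ 0.55540348 -0.03506203  0.03      ]
spindle top/scene tri [0.46267301 0.24790276 0.09057919]
gauge [0.53669574 0.25888484 0.073     ]
knob [ 0.54163555 -0.03808944  0.003     ] [0.0392417  0.03875382 0.        ]
```

Converted, 0.045 m is 0.72, 0.0428 m is 0.6848, 9.93 degrees / 60 = 0.1655.

{"op": "hand_motion", "data": {"deltas": [[0.6848, 0.32, 0, 0, 0, 0.1655, 0.05], [0.472, 0.6, 0, 0, 0, 0.1655, 0.05], [0, 0, 0, 0, 0, 0.1655, 0.05], [0, 0, 0.72, 0, 0, 0, 0.05], [0, 0, 0, 0, 0, 0, 0.05]]}}

```text
time: 3.12
eef_pos: [0.5196, 0.15, 0.1841]
eef_rot: [[0.965, -0.263, -0.005], [-0.263, -0.965, -0.001], [-0.005, 0.003, -1.0]]
wrist_force: [-0.5, 0.5, 0.3]
grip_width: 0.05
grasp_force: 0.0
```

Converted, 0.04 m is 0.64, -0.033 m is -0.528.

{"op": "hand_motion", "data": {"deltas": [[0.112, -0.528, 0, 0, 0, 0, 0.05], [0, 0, 0, 0, 0, 0, 0.05], [0, 0, 0.64, 0, 0, 0, 0.05], [0, 0, 0.64, 0, 0, 0, 0.05], [0, 0, 0.32, 0, 0, 0, 0.05], [0, 0, 0, 0, 0, 0, 0.05]]}}

```text
time: 3.88
eef_pos: [0.5361, 0.181, 0.0861]
eef_rot: [[0.965, -0.262, -0.002], [-0.262, -0.965, -0.001], [-0.002, 0.001, -1.0]]
wrist_force: [-0.1, 0.8, 0.3]
grip_width: 0.05
grasp_force: 0.0
```

Run:
```python
from rig import bot
from h import *
w=bot.capture("wrist");cv2.imwrite("pics/w3.png",crop(w,150,100,210,150,3.8))
```

```text
(no output)
```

View pics/w3.png

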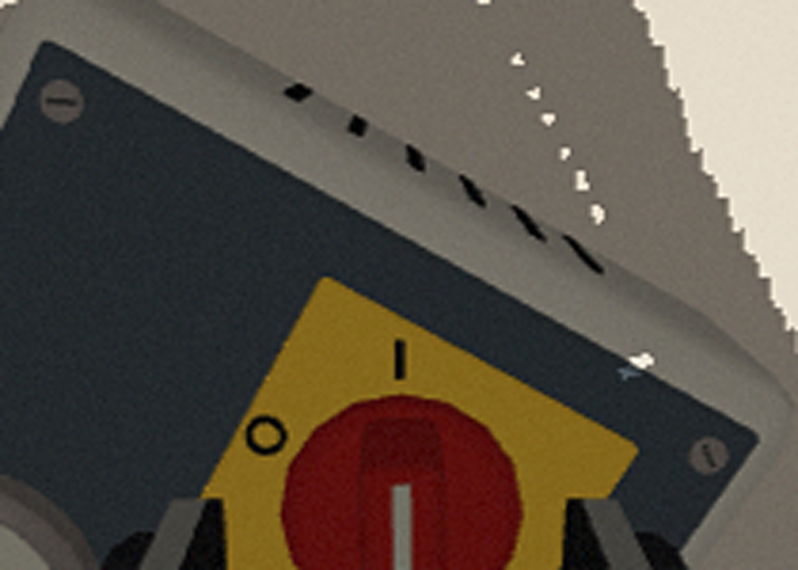

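The fingers straddle the red bar centrally, with the bar's end at crop (400,440), and they are aligned with it. I'll lower slightly, close and turn.

Converted, 0.005 m is 0.08.

{"op": "hand_motion", "data": {"deltas": [[0, 0, 0.08, 0, 0, 0, 0.05], [0, 0, 0, 0, 0, 0, 0.005], [0, 0, 0, 0, 0, 0, 0.005], [0, 0, 0, 0, 0, 0, 0.005], [0, 0, 0, 0, 0, 0, 0.005]]}}

```text
time: 4.55
eef_pos: [0.5366, 0.1802, 0.0822]
eef_rot: [[0.965, -0.261, -0.001], [-0.261, -0.965, -0.002], [0.0, 0.002, -1.0]]
wrist_force: [-2.7, -20.6, 17.9]
grip_width: 0.0101
grasp_force: 59.5
```

{"op": "hand_motion", "data": {"deltas": [[0, 0, 0, 0, 0, -0.1667, 0.005], [0, 0, 0, 0, 0, -0.1667, 0.005], [0, 0, 0, 0, 0, -0.1667, 0.005], [0, 0, 0, 0, 0, -0.1667, 0.005], [0, 0, 0, 0, 0, -0.1667, 0.005], [0, 0, 0, 0, 0, -0.1667, 0.005], [0, 0, 0, 0, 0, 0, 0.005], [0, 0, 0, 0, 0, 0, 0.005]]}}

```text
time: 5.55
eef_pos: [0.536, 0.1816, 0.0821]
eef_rot: [[0.709, 0.705, -0.001], [0.705, -0.709, -0.0], [-0.001, -0.001, -1.0]]
wrist_force: [-7.6, -3.6, 18.2]
grip_width: 0.0106
grasp_force: 59.7
```

Converted, 0.0534 m is 0.8544, -0.0133 m is -0.2128, 9.77 degrees / 60 = 0.1628.

{"op": "hand_motion", "data": {"deltas": [[0, 0, 0, 0, 0, 0, 0.07], [0, 0, 0, 0, 0, 0, 0.07], [0, 0, -0.32, 0, 0, 0, 0.07], [0, 0, -0.8, 0, 0, 0, 0.07], [0, 0, -0.8, 0, 0, 0.1628, 0.07], [0, 0, 0, 0, 0, 0.1628, 0.07], [0, 0, 0, 0, 0, 0.1628, 0.07], [-0.2128, 0.8544, 0, 0, 0, 0, 0.07], [-0.2128, 0.8544, 0, 0, 0, 0, 0.07], [-0.2128, 0.8544, 0, 0, 0, 0, 0.07], [-0.2128, 0.8544, 0, 0, 0, 0, 0.07], [0, 0, 0, 0, 0, 0, 0.07]]}}

```text
time: 7.05
eef_pos: [0.5428, -0.0416, 0.2014]
eef_rot: [[0.965, 0.263, 0.0], [0.263, -0.965, -0.001], [0.0, 0.001, -1.0]]
wrist_force: [-0.6, 0.7, 0.3]
grip_width: 0.0702
grasp_force: 0.0
```

Run:
```python
from rig import bot
from h import *
t=bot.capture("top");s=bot.capture("scene");w=bot.capture("wrist");pickle.dump((t,s,w),open("c4.pkl","wb"))
a=np.hstack([crop(s,190,200,110,80,3.6),crop(t,195,205,55,40,7)[:, :385][:280]]) if 0 else None
A=crop(s,200,195,100,75,4);B=crop(t,197,207,50,50,6);B=B[:300]
C=crop(w,178,120,140,100,5.0)[:300]
cv2.imwrite("pics/m4.png",np.vstack([np.hstack([A,B]),C[:, :700]]))
# knob in wrist view
g=cv2.cvtColor(w["img"],cv2.COLOR_BGR2GRAY);m=cv2.inRange(g,0,50);n,l,st,ce=cv2.connectedComponentsWithStats(m)
for i in range(1,n):
    if st[i,4]>100:print(st[i],ce[i],onplane(w,ce[i],.012))
print(proj(w,[.5418,-.0385,.015]),bot.get_state()["eef_pos"])
```

```text
[    0    53   512   331 90804] [320.55057046 260.26579226] [ 0.44846799 -0.16066803  0.012     ]
[  4 114  45  43 774] [ 27.59689922 134.16537468] [0.51534399 0.23264961 0.012     ]
[237 156  31  33 731] [252.39124487 171.73597811] [ 0.54280242 -0.03788267  0.012     ]
[206 289  21  25 124] [216.26612903 303.32258065] [ 0.34208756 -0.03914269  0.012     ]
[252.64840538 173.15797364] [ 0.54264633 -0.03789143  0.20124665]
```

View pics/m4.png

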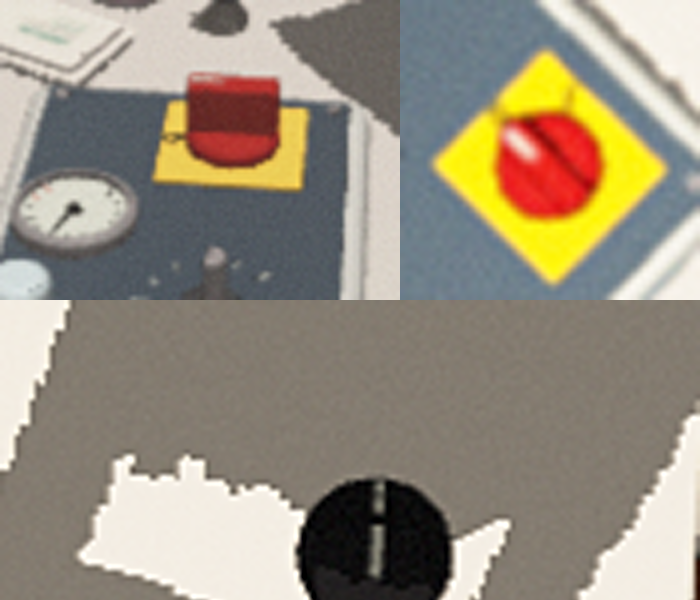

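The switch's white line points to the "O" mark, so it is off. The knob is directly under the TCP, with its line along tool x. I'll grasp it.

Converted, 0.05 m is 0.8, 0.03 m is 0.48.

{"op": "hand_motion", "data": {"deltas": [[0, 0, 0.8, 0, 0, 0, 0.07], [0, 0, 0.8, 0, 0, 0, 0.07], [0, 0, 0.8, 0, 0, 0, 0.07], [0, 0, 0.48, 0, 0, 0, 0.07], [0, 0, 0.192, 0, 0, 0, 0.07], [0, 0, 0, 0, 0, 0, 0.07], [0, 0, 0, 0, 0, 0, 0.02], [0, 0, 0, 0, 0, 0, 0.02], [0, 0, 0, 0, 0, 0, 0.02], [0, 0, 0, 0, 0, 0, 0.02], [0, 0, 0, 0, 0, 0, 0.02]]}}

```text
time: 8.57
eef_pos: [0.5435, -0.0383, 0.0107]
eef_rot: [[0.964, 0.267, 0.002], [0.267, -0.964, -0.0], [0.002, 0.001, -1.0]]
wrist_force: [-1.8, 1.6, 15.6]
grip_width: 0.0294
grasp_force: 58.2
```

Converted, -0.05 m is -0.8, 0.001 m is 0.016, -8.9 degrees / 60 = -0.1483.

{"op": "hand_motion", "data": {"deltas": [[0, 0, -0.8, 0, 0, 0, 0.02], [0, 0, -0.8, 0, 0, 0, 0.02], [0, 0, -0.64, 0, 0, 0, 0.02], [0, -0.8, 0, 0, 0, 0, 0.02], [0, -0.8, 0, 0, 0, 0, 0.02], [0, -0.8, 0, 0, 0, 0, 0.02], [0, -0.8, 0, 0, 0, 0, 0.02], [0, -0.8, 0, 0, 0, 0, 0.02], [0.016, -0.784, 0, 0, 0, -0.1483, 0.02], [0, 0, 0, 0, 0, -0.1483, 0.02], [0, 0, 0, 0, 0, -0.1483, 0.02], [0, 0, 0, 0, 0, 0, 0.02]]}}

```text
time: 10.07
eef_pos: [0.4638, 0.2503, 0.1498]
eef_rot: [[0.741, 0.671, 0.001], [0.671, -0.741, 0.0], [0.001, 0.0, -1.0]]
wrist_force: [-0.1, -0.1, -0.1]
grip_width: 0.0298
grasp_force: 59.9
```

Run:
```python
from rig import bot
from h import *
w=bot.capture("wrist");s=bot.capture("scene");t=bot.capture("top");pickle.dump((t,s,w),open("c5.pkl","wb"))
st=bot.get_state();print(st["eef_pos"],st["eef_rot"],st["grip_width"])
print(proj(w,[.4645,.2502,.09]),proj(s,[.4645,.2502,.09]))
cv2.imwrite("pics/m5.png",np.hstack([crop(w,200,160,105,120,3.8),crop(s,215,190,80,91,5)[:456,:]]))
```

```text
[0.46389993 0.25004624 0.1496073 ] [[ 7.43351242e-01  6.68901149e-01  4.29005179e-04]
 [ 6.68901124e-01 -7.43351355e-01  2.20204683e-04]
 [ 4.66196747e-04  1.23272622e-04 -9.99999884e-01]] 0.02953772577943414
[253.50047877 206.63528806] [251.02731944 257.66420913]Traceback (most recent call last):
  File "<stdin>", line 6, in <module>
    return _nx.concatenate(arrs, 1, dtype=dtype, casting=casting)
           ~~~~~~~~~~~~~~~^^^^^^^^^^^^^^^^^^^^^^^^^^^^^^^^^^^^^^^
ValueError: all the input array dimensions except for the concatenation axis must match exactly, but along dimension 0, the array at index 0 has size 456 and the array at index 1 has size 455
```

Run:
```python
from h import *
t,s,w=pickle.load(open("c5.pkl","rb"))
cv2.imwrite("pics/m5.png",np.hstack([crop(w,203,150,100,120,4)[:480],crop(s,215,185,80,96,5)[:480]]))
```

```text
(no output)
```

View pics/m5.png

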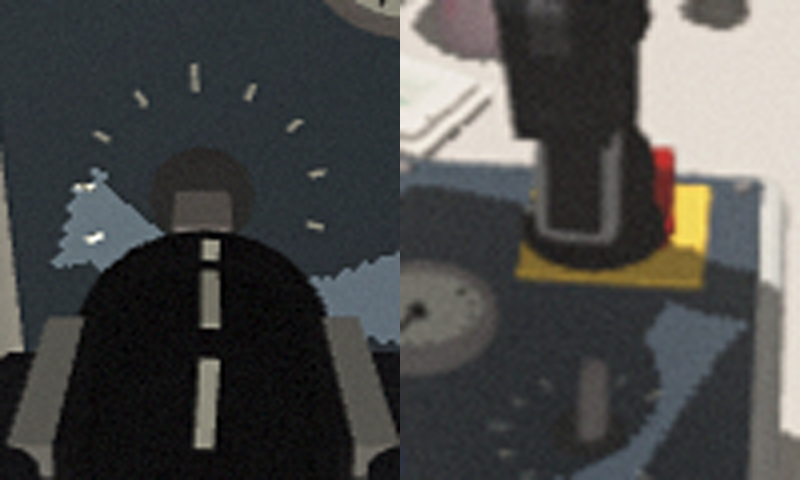

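The wrist view shows the spindle's flat face centred at crop x = 203, squarely facing image-up. The knob is centred at x = 202, but its line is tilted by about 3° clockwise. The scene view shows the knob skirt (522–672, bottom about 270) above and behind the spindle at (592,360). I'll check the fore/aft alignment numerically.

Run:
```python
from h import *
t,s,w=pickle.load(open("c5.pkl","rb"))
f=lambda p:((p-np.array([215,185])+.4)*5).round(1)
a=np.linspace(0,2*np.pi,60)
k=np.array([.4639,.2500,.1391])
P=np.array([f(proj(s,k+[.02*np.cos(x),.02*np.sin(x),0])) for x in a])
print("expected skirt in scene crop: x",P[:,0].min(),P[:,0].max(),"bottom y",P[:,1].max())
for dx,dy in((0,0),(.002,0),(0,.002)): print("spindle tip exp",f(proj(s,[.4639+dx,.25+dy,.09])),f(proj(s,[.4639+dx,.25+dy,.07])))
g=lambda p:((p-np.array([203,150])+.37)*4).round(1)
x=np.array([.743,.669,0])
for o in(-.002,0,.002): print("wrist flat base edge exp",o,g(proj(w,np.array([.4639,.25,.070])+x*(.002+o))),"collar top",g(proj(w,np.array([.4639,.25,.070])+x*(.0105+o))))
for r,z in((.020,.1391),(.020,.1441),(.016,.1691)):print("knob front edge exp",g(proj(w,[.4639+x[0]*r,.25+x[1]*r,z])))
```

```text
expected skirt in scene crop: x 113.1 256.4 bottom y 270.8
spindle tip exp [184.  366.1] [183.7 419.5]
spindle tip exp [179.6 362.7] [179.4 416. ]
spindle tip exp [178.6 368.8] [178.4 422.3]
wrist flat base edge exp -0.002 [202.2 199.3] collar top [202.4 161.1]
wrist flat base edge exp 0 [202.2 190.4] collar top [202.4 152. ]
wrist flat base edge exp 0.002 [202.3 181.4] collar top [202.4 142.9]
knob front edge exp [202.6 215.5]
knob front edge exp [202.7 226.7]
knob front edge exp [202.6 325.2]
```

Wrist and scene views agree that the knob sits about 1.5 mm back along tool x and about 3° clockwise. I'll correct both and descend to just above the tip.

Converted, 0.03 m is 0.48, 0.013 m is 0.208, -3 degrees / 60 = -0.05.

{"op": "hand_motion", "data": {"deltas": [[0.0224, 0, 0, 0, 0, -0.05, 0.02], [0, 0, 0.48, 0, 0, 0, 0.02], [0, 0, 0.208, 0, 0, 0, 0.02], [0, 0, 0, 0, 0, 0, 0.02]]}}

```text
time: 10.72
eef_pos: [0.4643, 0.2507, 0.1057]
eef_rot: [[0.706, 0.709, -0.002], [0.709, -0.706, -0.001], [-0.002, -0.001, -1.0]]
wrist_force: [-0.3, 0.2, 0.0]
grip_width: 0.0296
grasp_force: 59.9
```

{"op": "hand_motion", "data": {"deltas": [[0, 0, 0.08, 0, 0, 0, 0.02], [0, 0, 0.08, 0, 0, 0, 0.02], [0, 0, 0, 0, 0, 0, 0.02]]}}

```text
time: 11.1
eef_pos: [0.4647, 0.2511, 0.0962]
eef_rot: [[0.705, 0.709, -0.0], [0.709, -0.705, -0.0], [-0.0, -0.0, -1.0]]
wrist_force: [0.0, 0.4, -1.0]
grip_width: 0.0296
grasp_force: 59.9
```

{"op": "hand_motion", "data": {"deltas": [[0, 0, 0.08, 0, 0, 0, 0.02], [0, 0, 0, 0, 0, 0, 0.02]]}}

```text
time: 11.35
eef_pos: [0.4646, 0.2511, 0.091]
eef_rot: [[0.705, 0.71, -0.0], [0.71, -0.705, -0.0], [-0.0, -0.0, -1.0]]
wrist_force: [-0.6, -0.2, -0.2]
grip_width: 0.0295
grasp_force: 59.9
```

Converted, 0.004 m is 0.064, 0.002 m is 0.032.

{"op": "hand_motion", "data": {"deltas": [[0, 0, 0.064, 0, 0, 0, 0.02], [0, 0, 0.032, 0, 0, 0, 0.02], [0, 0, 0, 0, 0, 0, 0.02], [0, 0, 0, 0, 0, 0, 0.02]]}}

```text
time: 11.85
eef_pos: [0.4648, 0.2511, 0.0853]
eef_rot: [[0.705, 0.71, 0.0], [0.71, -0.705, 0.0], [0.0, 0.0, -1.0]]
wrist_force: [-0.9, 0.7, -0.2]
grip_width: 0.0294
grasp_force: 59.9
```

{"op": "hand_motion", "data": {"deltas": [[0, 0, 0.032, 0, 0, 0, 0.02], [0, 0, 0.032, 0, 0, 0, 0.02], [0, 0, 0, 0, 0, 0, 0.02]]}}

```text
time: 12.22
eef_pos: [0.465, 0.2512, 0.0813]
eef_rot: [[0.705, 0.71, 0.0], [0.71, -0.705, 0.0], [0.0, 0.0, -1.0]]
wrist_force: [0.2, -0.3, 5.2]
grip_width: 0.0296
grasp_force: 60.3
```

{"op": "hand_motion", "data": {"deltas": [[0, 0, 0.024, 0, 0, 0, 0.02], [0, 0, 0.016, 0, 0, 0, 0.02], [0, 0, 0, 0, 0, 0, 0.02], [0, 0, 0, 0, 0, 0, 0.02]]}}

```text
time: 12.72
eef_pos: [0.4651, 0.2513, 0.0794]
eef_rot: [[0.705, 0.71, 0.001], [0.71, -0.705, 0.0], [0.001, 0.0, -1.0]]
wrist_force: [-1.8, -0.9, 14.9]
grip_width: 0.0292
grasp_force: 61.8
```

The force has risen past the spring's 7.2 N, to 14.9 N. The TCP is at 79.4 mm against the 79.7 mm expected at the end stop, so the knob is home and pressed in. I'm handing in.

```bash
python3 -c "
from rig import bot
print(bot.hand_in())"
```

```text
the job is handed in; nothing more can be done
None
```

The pump switch is off, and the knob is fully home on the spindle and held pressed to its stop so the vent is open. I handed the job in at about 13 s; no verdict came back.

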